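# Set the wire-length gauge to its pointer

### The job

Two wire-length gauges stand on the jeweller's bench. On the one whose sliding stop has the tall rectangular block grip, slide the stop along its rail until the middle of the grip is level with the tip of the brass pointer on that gauge's scale, then let go. Leave the stop with the round knob where it is.

Things in the scene. Friction and masses are not known exactly. Their poses are not given: they have to be found in the camera images.
- gauge_a: The gauge to set, fixed to the bench: aluminium rail 255 mm long, 40 wide, 14 high, dark slot down its middle, ruled steel scale plate (34 wide, 6 high) along its +x edge, dark lip 21 high across its -y end. Origin on the bench under the rail's middle line, halfway along the stop's travel; y runs along the rail away from the lip (inner face at y = -134 mm), x across it to the scale, z up.
- block_stop_grip (a point): Centre, 40 mm above the bench, of the upright black block on the sliding stop: 28 mm across the rail (x), 20 along it (y), 42 tall, top 61 above the bench, white line across its top; steel foot below it 36 x 30 mm, top 19.5 above the bench. Axes as the gauge. Slides only along the gauge's y, 90 mm either side of its origin, 1.5 N friction, no spring, stays where left.
- block_stop_pointer_tip (a point): Tip of the brass pointer fixed on that gauge's scale plate: house-shaped, 18 mm wide along the rail, 25 long, 10 thick, corner towards the rail. The point is the tip's upper edge, 16 mm above the bench, 24 from the rail's middle line, clear of the stop. Axes as the gauge. The block's middle is to stand level with it; it lies 40 to 150 mm in +y from where the stop starts.
- round_stop_grip (a point): Stop of the other gauge, of the same make and size with its own brass pointer, beside the first on its left or right. Round black knob 28 mm across, 24 high, on a thin steel stem, top 61.5 mm above the bench; the point is on its axis 40 mm above the bench. y along its rail, x towards its scale. To be left alone.

How it is judged:
At the end, for the whole second after the job is handed in: The middle of the block grip stands within 10 mm, measured along the rail, of the tip of its gauge's brass pointer and stays there, and the round knob is within 10 mm of where it was at the start (y of block_stop_grip in the frame of block_stop_pointer_tip between -0.01 and 0.01 m and distance of round_stop_grip from where it was at the start of the episode below 0.01 m); the robot touches nothing.
It fails at once if the stop with the round knob is moved more than 10 mm (distance of round_stop_grip from where it was at the start of the episode above 0.01 m).
It also fails if it takes over 34 s, if anything falls off the work surface, if the arm or the gripper's body presses on something with over 40 N, if the wrist force passes 120 N, or if a joint passes its speed limit or range.

### The arm

A 7-joint arm with a two-finger parallel gripper is mounted at the origin on the work surface. World frame = base frame: x ahead of the robot, y to its left, z up, the work surface at z = 0. Lengths are in m, angles in rad, forces in N, time in s.
With the tool pointing down it reaches from about 0.4 to 0.875 m from the base axis. Payload 6.5 kg.
Tool frame: the origin (TCP) lies at the very end of the fingers, on their centre line; the grasp point (between the pads) lies 19 mm behind it (robot.grasp_offset is the distance from the TCP to the grasp point, in m); z points along the fingers, y is the direction in which the jaws open and shut (so a half turn about z gives the same grasp; the last joint's range is limited). The gripper opens to 85 mm and grips with 20 to 120 N. Pads are 22 mm wide; open, the fingers measure 114 mm over their backs; the gripper's body (76 mm by 85 mm) begins 54 mm behind the grasp point. The pads swing forward as they close: fully open they stand 13 mm farther back than shut.
Start: joints at [1.078, 0.536, -0.004, 1.538, 0.003, 1.067, -0.071], TCP at [0.269, -0.592, 0.231] pointing down, gripper open.
Joint ranges: [-2.7, 2.7], [-0.37, 2.16], [-1.27, 1.26], [0.24, 2.4], [-1.31, 4.45], [0.19, 1.91], [-2.76, 2.76]. Speed limits (rad/s): [2.39, 2.39, 3.14, 3.14, 3.14, 3.14, 3.14].

### API

Orientations are given as a rotation vector (axis times angle).
In Python, from workcell import robot, imaging, spotter gives the robot as it stands.
- The arm moves only by the tool servo_tool, never from a script. Its argument "steps" is one flat list of numbers, 7 for each row, row after row: the shift along the tool's x, y, z in m, then the turn, a rotation vector about the tool's x, y, z in degrees, then the opening, from 0 (shut) to 1 (fully open). In form: [x, y, z, ax, ay, az, hand, x, y, z, ax, ay, az, hand, ...]. A call has 1 to 20 rows; each row is the pose to reach, as a shift and turn from the pose commanded when the call began, along the tool's axes at that moment; what a row does not reach only later rows make up. A row lasts 1/12 s, in which the tool goes at most 41.7 mm and 7.16 degrees, less where a joint would pass 70% of its speed; a pose out of reach is approached as far as the arm can. A call with a gripper value outside its range is refused whole. The fingers move at their own pace and stop on an object; "newtons" is the grip in N (left out, the last holds). Time passes only in rows, so rows that repeat a pose let the fingers close. It gives the time, the measured TCP pose, the force and the opening at its end, in the units of the state.
- robot.sense(): the state, without advancing time (a new reading comes with each control period).
- imaging.camera(name): name is "scene" or "top"; returns the picture (384x512x3 uint8, red, green, blue); there is no depth.
- imaging.camera_model(name): a dict with "K" (3x3 intrinsics, pixels), "position" and "attitude" of the camera in the world. Camera axes: x right, y down, z forward; pixel columns grow to the right and rows downward; lengths in m; the calibration is good to about 2 mm. A picture is of the moment at which its call begins. camera_model takes no time and is no camera call.
- robot.job_done(): hands the job in, once; it reports no verdict.
Trained networks look in the newest picture that a camera, given by its name, has taken for a name from the list of things; names that differ only in an ending like _2 or _b are one class to them, and where a whole thing is asked for, a point or a joint stands for the part that bears it (a point fixed in the world has none). Each returns a list of dicts, best first, with "confidence" (0 to 1); they miss things now and then, are a little off and sometimes report something else, mostly with a low value. They report only what shows in the picture. A call takes as long as a camera call.
- spotter.masks_of(label, camera): "mask" (384x512 bool, what is visible of it).
- spotter.spot_point(label, camera): "at" ([x, y, z] in m, in world coordinates, good to about 4 mm: a listed point, or the origin of a listed thing).
The state is a dict: "clock": time; "joint_pos": joint angles; "joint_vel": joint speeds; "tau": joint torques, N m; "tcp_pos": TCP position; "eef_rot": TCP orientation; "wrist_force": force on the tool from outside, world axes, zero at the start; "wrist_torque": the same for the moment, N m; "width": finger opening in m.
Only numpy, scipy, OpenCV 4.12 (cv2) and the standard library are available. Lean on these libraries where they do the work, as an engineer would, in place of code of your own. Each camera call takes 0.05 s, during which the arm holds its last target.

## Working session

There is one attempt and no reset: what is moved stays moved. The work goes in short steps, Python scripts to look and compute and a tool call to move; the robot and the scene stay as the last step left them, time stands still between calls to the robot, and variables do not carry over. Pictures are saved under pics/ and viewed, and the job is handed in when it is done.

Besides the shell and the picture viewer there is one more tool, called after ">>>" by a JSON object that holds its "op" and its "data", one argument or row to a line. servo_tool: Moves the arm, as the interface text tells. Its arguments: {"type":"object","properties":{"steps":{"type":"array"},"newtons":{"type":"number"}},"required":["steps"]}

```bash
mkdir -p pics; python3 - <<'E'
from workcell import robot, imaging, spotter
import cv2, numpy as np
s=robot.sense(); print(s['clock'],s['tcp_pos'],s['eef_rot'],s['width'])
for c in ['scene','top']:
    im=imaging.camera(c); cv2.imwrite(f'pics/{c}0.png',im[:,:,::-1])
    m=imaging.camera_model(c); print(c,m)
    for l in ['block_stop_grip','block_stop_pointer_tip','round_stop_grip','gauge_a']:
        for d in spotter.spot_point(l,c)[:3]: print(l,np.round(d['at'],4),round(d['confidence'],2),{k:v for k,v in d.items() if k not in('at','confidence')})
print(robot.sense()['clock'])
E
```

```text
0.0 [ 0.26882893 -0.59112646  0.23042036] [-3.06868600e+00 -6.65175933e-01  7.14202062e-04] 0.08537796053423038
scene {'K': array([[352.88515339,   0.        , 256.40984525],
       [  0.        , 352.88515339, 187.92049492],
       [  0.        ,   0.        ,   1.        ]]), 'position': array([0.89953254, 0.35216714, 0.62893151]), 'attitude': array([-0.93077326, -2.5398335 ,  0.97802351])}
block_stop_grip [0.575  0.1589 0.0391] 0.57 {}
block_stop_pointer_tip [0.6223 0.2481 0.0158] 0.49 {}
round_stop_grip [ 0.5824 -0.1237  0.0398] 0.63 {}
gauge_a [5.888e-01 2.204e-01 3.000e-04] 0.61 {}
top {'K': array([[460.46695438,   0.        , 250.02840767],
       [  0.        , 460.46695438, 191.64072045],
       [  0.        ,   0.        ,   1.        ]]), 'position': array([ 0.4214138 , -0.01756521,  1.12889575]), 'attitude': array([-2.18222581,  2.12236836, -0.17626666])}
block_stop_grip [0.5761 0.1683 0.0392] 0.62 {}
block_stop_pointer_tip [0.6239 0.2506 0.0127] 0.65 {}
round_stop_grip [ 0.5826 -0.1221  0.042 ] 0.58 {}
gauge_a [ 0.5883  0.2171 -0.0006] 0.57 {}
0.5
```

View pics/scene0.png

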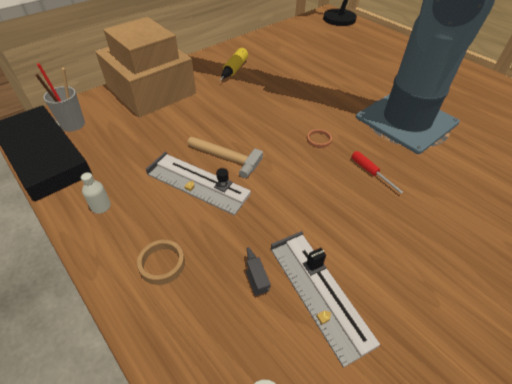

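View pics/top0.png

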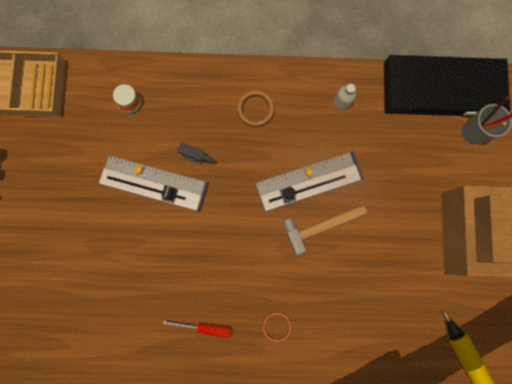

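The scene and top views agree. The block gauge is at top px (155,182), block at about (169,193), brass pointer at about (138,171) and lip at the right end. The round-knob gauge is at about (309,180). Next I'll refine with enlarged crops.

```bash
python3 - <<'E'
import cv2
a=cv2.imread('pics/top0.png')[145:220,90:220]; cv2.imwrite('pics/topc.png',cv2.resize(a,None,fx=6,fy=6,interpolation=cv2.INTER_CUBIC))
a=cv2.imread('pics/scene0.png')[225:365,260:385]; cv2.imwrite('pics/scenec.png',cv2.resize(a,None,fx=4,fy=4,interpolation=cv2.INTER_CUBIC))
E
```

```text
(no output)
```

View pics/topc.png

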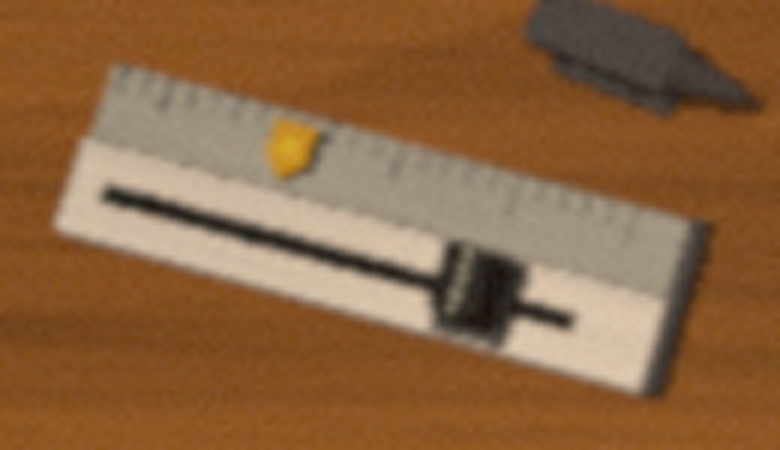

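View pics/scenec.png

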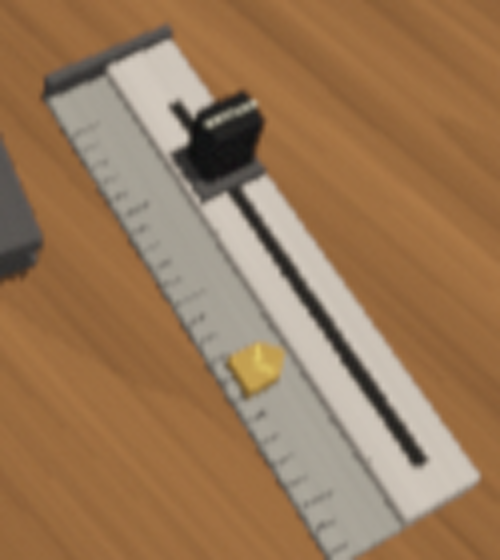

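```bash
cat > h.py <<'E'
from workcell import robot, imaging, spotter
import numpy as np
from scipy.spatial.transform import Rotation as R
def ray(c,uv,z):
    m=imaging.camera_model(c); d=R.from_rotvec(m['attitude']).apply(np.linalg.inv(m['K'])@[uv[0],uv[1],1]); p=m['position']
    return p+d*(z-p[2])/d[2]
E
python3 - <<'E'
from h import *
out={}
for c,f,o,pts in [('top',6,(90,145),dict(s1=(108,193,.014),s2=(570,321,.014),line=(461,279,.061),tip=(288,178,.016),e1=(55,230,.014),e2=(645,395,.014))),
             ('scene',4,(260,225),dict(s1=(420,462,.014),s2=(177,104,.014),line=(231,112,.061),tip=(283,352,.016),e1=(480,480,.014)))]:
    P={k:ray(c,((v[0]+.5)/f-.5+o[0],(v[1]+.5)/f-.5+o[1]),v[2]) for k,v in pts.items()}
    for k,v in P.items(): print(c,k,np.round(v,4))
    u=(P['s1']-P['s2'])[:2]; L=np.linalg.norm(u); u/=L
    x=np.array([u[1],-u[0]])
    print(L,'axis',u,np.degrees(np.arctan2(u[1],u[0])),'dist',(P['tip']-P['line'])[:2]@u,'xoff line from slot',(P['line']-P['s2'])[:2]@x,'tip x',(P['tip']-P['s2'])[:2]@x)
s=robot.sense(); r=R.from_rotvec(s['eef_rot']); print(r.as_matrix().round(3))
E
```

```text
top s1 [0.6135 0.3156 0.014 ]
top s2 [0.5664 0.1253 0.014 ]
top line [0.5755 0.1624 0.061 ]
top tip [0.6215 0.2425 0.016 ]
top e1 [0.5976 0.3359 0.014 ]
top e2 [0.537  0.0937 0.014 ]
0.19601540651661056 axis [0.24055559 0.97063536] 76.08066594465286 dist 0.08878719503666212 xoff line from slot -3.71114254965306e-05 tip x 0.025378430437089036
scene s1 [0.6133 0.3155 0.014 ]
scene s2 [0.5648 0.1244 0.014 ]
scene line [0.5741 0.1612 0.061 ]
scene tip [0.6225 0.2461 0.016 ]
scene e1 [0.5999 0.3366 0.014 ]
0.19712352797670674 axis [0.24617564 0.96922524] 75.74867920185604 dist 0.09417163362399135 xoff line from slot -2.3605717238998982e-05 tip x 0.02598229784703592
[[ 0.91   0.414 -0.   ]
 [ 0.414 -0.91   0.   ]
 [-0.    -0.    -1.   ]]
```

```bash
python3 - <<'E'
from h import *
def proj(c,p):
    m=imaging.camera_model(c); q=m['K']@R.from_rotvec(m['attitude']).inv().apply(np.array(p)-m['position']); return q[:2]/q[2]
for p in [(0.269,-.591,.23),(0,0,0),(0,0,.3),(.269,-.591,.4)]: print(p,proj('scene',p),proj('top',p))
print('box base corner scene',ray('scene',(143,108),0))
b=ray('scene',(143,108),0)
for z in (.05,.1,.15,.2): print(z,proj('scene',[b[0],b[1],z]), ray('top',(465,275),z),ray('top',(475,263),z),ray('top',(475,197),z))
s=robot.sense();Rt=R.from_rotvec(s['eef_rot'])
u=np.array([.243,.970,0]);
print('tool y ang',np.degrees(np.arctan2(Rt.as_matrix()[1,1],Rt.as_matrix()[0,1])), 'u',np.degrees(np.arctan2(u[1],u[0])))
print('shift',Rt.inv().apply(np.array([.575,.162,.1])-s['tcp_pos']),s['joint_pos'])
E
```

```text
(0.269, -0.591, 0.23) [209.18035973  -0.90083211] [540.87931434 348.90018236]
(0, 0, 0) [406.49875952 120.29209518] [228.44833591 445.52592616]
(0, 0, 0.3) [448.8122704  15.3372584] [223.34292083 518.26841016]
(0.269, -0.591, 0.4) [203.77875752 -70.07324277] [612.10840268 370.10637063]
box base corner scene [ 0.56839437 -0.546212    0.        ]
0.05 [139.19586703  93.56718234] [ 0.40011916 -0.53838744  0.05      ] [ 0.42837284 -0.56311939  0.05      ] [ 0.58426689 -0.57022882  0.05      ]
0.1 [135.10887348  78.06119627] [ 0.40110603 -0.51425062  0.1       ] [ 0.42805033 -0.53783641  0.1       ] [ 0.57671967 -0.54461635  0.1       ]
0.15 [130.7062525   61.35772496] [ 0.4020929 -0.4901138  0.15     ] [ 0.42772782 -0.51255342  0.15      ] [ 0.56917246 -0.51900388  0.15      ]
0.2 [125.949973    43.31247908] [ 0.40307978 -0.46597698  0.2       ] [ 0.42740532 -0.48727043  0.2       ] [ 0.56162525 -0.49339142  0.2       ]
tool y ang -65.54424857377161 u 75.93596328685449
shift [ 0.59051352 -0.55938693  0.13124908] [ 1.07778994  0.53642793 -0.00440459  1.53793725  0.00263809  1.06729002
 -0.07123193]
```

The box stack sits at x ≥ 0.40, y ≤ -0.46, so I'll lift first and then cross to a point above the block.

>>> {"op": "servo_tool", "data": {
  "steps": [0, 0, -0.04, 0, 0, 0, 1, 0.59, -0.559, -0.02, 0, 0, -141.5, 1, 0.59, -0.559, -0.02, 0, 0, -141.5, 1, 0.59, -0.559, -0.02, 0, 0, -141.5, 1, 0.59, -0.559, -0.02, 0, 0, -141.5, 1, 0.59, -0.559, -0.02, 0, 0, -141.5, 1, 0.59, -0.559, -0.02, 0, 0, -141.5, 1, 0.59, -0.559, -0.02, 0, 0, -141.5, 1, 0.59, -0.559, -0.02, 0, 0, -141.5, 1, 0.59, -0.559, -0.02, 0, 0, -141.5, 1, 0.59, -0.559, -0.02, 0, 0, -141.5, 1, 0.59, -0.559, -0.02, 0, 0, -141.5, 1, 0.59, -0.559, -0.02, 0, 0, -141.5, 1, 0.59, -0.559, -0.02, 0, 0, -141.5, 1, 0.59, -0.559, -0.02, 0, 0, -141.5, 1, 0.59, -0.559, -0.02, 0, 0, -141.5, 1, 0.59, -0.559, -0.02, 0, 0, -141.5, 1, 0.59, -0.559, -0.02, 0, 0, -141.5, 1, 0.59, -0.559, -0.02, 0, 0, -141.5, 1, 0.59, -0.559, -0.02, 0, 0, -141.5, 1]
}}

```text
clock: 2.17
tcp_pos: [0.5674, 0.1433, 0.2519]
eef_rot: [0.523, 3.097, -0.0]
wrist_force: [0.7, -0.0, -0.0]
width: 0.086
```

>>> {"op": "servo_tool", "data": {
  "steps": [0, 0, 0, 0, 0, 0, 1, 0, 0, 0, 0, 0, 0, 1, 0, 0, 0, 0, 0, 0, 1]
}}

```text
clock: 2.42
tcp_pos: [0.5666, 0.1411, 0.2515]
eef_rot: [-0.532, -3.096, 0.001]
wrist_force: [-0.2, -0.6, 1.2]
width: 0.0858
```

```bash
python3 - <<'E'
from h import *
s=robot.sense();Rt=R.from_rotvec(s['eef_rot']);M=Rt.as_matrix()
print(s['tcp_pos'],s['joint_pos'].round(2) if hasattr(s['joint_pos'],'round') else s['joint_pos'],M.round(3))
print('yaw of tool y',np.degrees(np.arctan2(M[1,1],M[0,1])))
for g in [(.575,.162,.10),(.575,.162,.028)]: print(Rt.inv().apply(np.array(g)-s['tcp_pos']))
E
```

```text
[0.56659888 0.14110874 0.25146949] [ 0.21  0.5  -0.73  1.67  0.37  1.12  0.61] [[-0.943  0.334 -0.001]
 [ 0.334  0.943 -0.001]
 [ 0.    -0.001 -1.   ]]
yaw of tool y 70.48767736979282
[-0.00099333  0.02263975  0.15144796]
[-0.00101832  0.02270737  0.22344792]
```

>>> {"op": "servo_tool", "data": {
  "steps": [-0.001, 0.0226, 0.04, 0, 0, -5.4, 1, -0.001, 0.0226, 0.08, 0, 0, -5.4, 1, -0.001, 0.0226, 0.12, 0, 0, -5.4, 1, -0.001, 0.0226, 0.15, 0, 0, -5.4, 1, -0.001, 0.0226, 0.15, 0, 0, -5.4, 1, -0.001, 0.0226, 0.15, 0, 0, -5.4, 1]
}}

```text
clock: 2.92
tcp_pos: [0.5745, 0.1606, 0.1013]
eef_rot: [-0.388, -3.115, 0.003]
wrist_force: [0.1, -0.5, 0.0]
width: 0.085
```

```bash
python3 - <<'E'
from h import *
import cv2
s=robot.sense();Rt=R.from_rotvec(s['eef_rot']);M=Rt.as_matrix()
print('yaw of tool y',np.degrees(np.arctan2(M[1,1],M[0,1])))
print(s['tcp_pos'],Rt.inv().apply(np.array((.575,.162,.028))-s['tcp_pos']))
im=imaging.camera('scene'); cv2.imwrite('pics/s1.png',cv2.resize(im[195:384,220:472,::-1],None,fx=3,fy=3))
E
```

```text
yaw of tool y 75.80364123595187
[0.57449747 0.16058612 0.10130188] [-0.00028679  0.0016652   0.07329776]
```

View pics/s1.png

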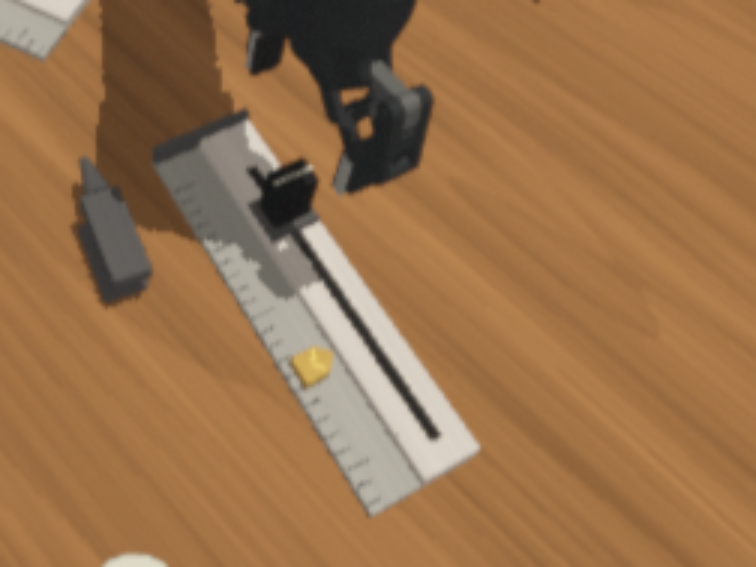

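The fingers straddle the block along the rail, at about (265,45) and (360,170) with the block at (288,192). Next: descend and close.

>>> {"op": "servo_tool", "data": {
  "steps": [0, 0.0015, 0.025, 0, 0, 0, 1, 0, 0.0015, 0.05, 0, 0, 0, 1, 0, 0.0015, 0.073, 0, 0, 0, 1, 0, 0.0015, 0.073, 0, 0, 0, 1, 0, 0.0015, 0.073, 0, 0, 0, 1, 0, 0.0015, 0.073, 0, 0, 0, 0.1, 0, 0.0015, 0.073, 0, 0, 0, 0.1, 0, 0.0015, 0.073, 0, 0, 0, 0.1, 0, 0.0015, 0.073, 0, 0, 0, 0.1, 0, 0.0015, 0.073, 0, 0, 0, 0.1, 0, 0.0015, 0.073, 0, 0, 0, 0.1, 0, 0.0015, 0.073, 0, 0, 0, 0.1, 0, 0.0015, 0.073, 0, 0, 0, 0.1, 0, 0.0015, 0.073, 0, 0, 0, 0.1],
  "newtons": 20
}}

```text
clock: 4.13
tcp_pos: [0.5758, 0.164, 0.0294]
eef_rot: [0.385, 3.117, -0.0]
wrist_force: [-1.0, -1.5, 6.6]
width: 0.0199
```

```bash
python3 - <<'E'
from h import *
import cv2
s=robot.sense();Rt=R.from_rotvec(s['eef_rot']);M=Rt.as_matrix()
print('yaw of tool y',np.degrees(np.arctan2(M[1,1],M[0,1])))
p=np.array(s['tcp_pos']);print(p,s['width'],s['wrist_force'])
u=np.array([.243,.970])
for t in [(.6215,.2425),(.6225,.2461),(.6223,.2481),(.6239,.2506)]: print((np.array(t)-p[:2])@u)
print(Rt.inv().apply([.243,.970,0]))
E
```

```text
yaw of tool y 75.93335064467138
[0.57582681 0.16404836 0.02937013] 0.019903181427369382 [-0.97967167 -1.5402168   6.59077115]
0.08719667740298638
0.0909316774029864
0.09282307740298636
0.09563687740298636
[ 4.55077886e-05  9.99974487e-01 -1.53518211e-04]
```

Gripped: width is 19.9 mm, which matches the 20 mm block. Now sliding 90 mm along tool +y.

>>> {"op": "servo_tool", "data": {
  "steps": [0, 0.01, 0, 0, 0, 0, 0.1, 0, 0.025, 0, 0, 0, 0, 0.1, 0, 0.04, 0, 0, 0, 0, 0.1, 0, 0.055, 0, 0, 0, 0, 0.1, 0, 0.07, 0, 0, 0, 0, 0.1, 0, 0.082, 0, 0, 0, 0, 0.1, 0, 0.09, 0, 0, 0, 0, 0.1, 0, 0.09, 0, 0, 0, 0, 0.1, 0, 0.09, 0, 0, 0, 0, 0.1, 0, 0.09, 0, 0, 0, 0, 0.1]
}}

```text
clock: 4.97
tcp_pos: [0.5977, 0.2522, 0.0294]
eef_rot: [0.384, 3.117, 0.003]
wrist_force: [-1.5, 1.4, 6.3]
width: 0.0191
```

```bash
python3 - <<'E'
from h import *
import cv2
s=robot.sense()
p=np.array(s['tcp_pos']);print(p,s['width'],s['wrist_force'])
u=np.array([.243,.970])
for c in ('scene','top'):
    im=imaging.camera(c); b=(220,195,472,384) if c=='scene' else (90,120,280,240)
    f=3 if c=='scene' else 4
    cv2.imwrite(f'pics/{c}2.png',cv2.resize(im[b[1]:b[3],b[0]:b[2],::-1],None,fx=f,fy=f,interpolation=cv2.INTER_CUBIC))
    for d in spotter.spot_point('block_stop_pointer_tip',c)[:2]: print(c,d['at'],d['confidence'],(np.array(d['at'])[:2]-p[:2])@u)
E
```

```text
[0.59772166 0.25217329 0.0294128 ] 0.01909182580679188 [-1.48352911  1.38398715  6.31846616]
scene [0.6248, 0.2486, 0.0164] 0.6 0.0031139470539031373
```

View pics/scene2.png

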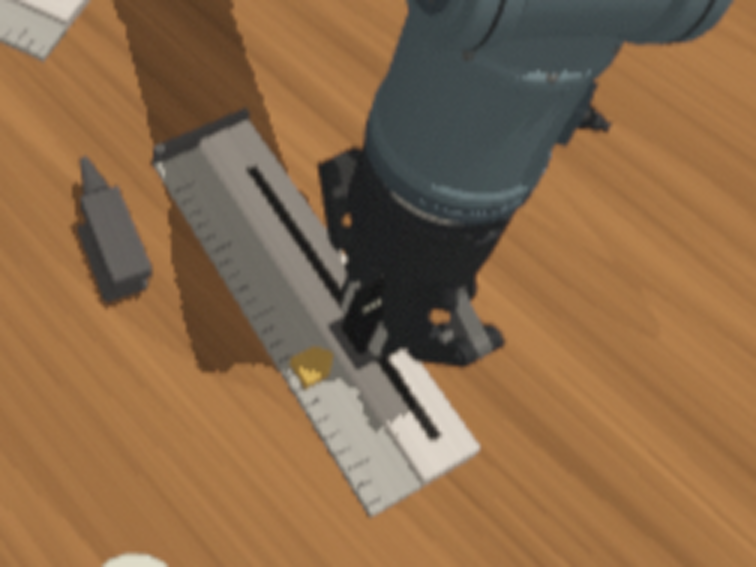

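View pics/top2.png

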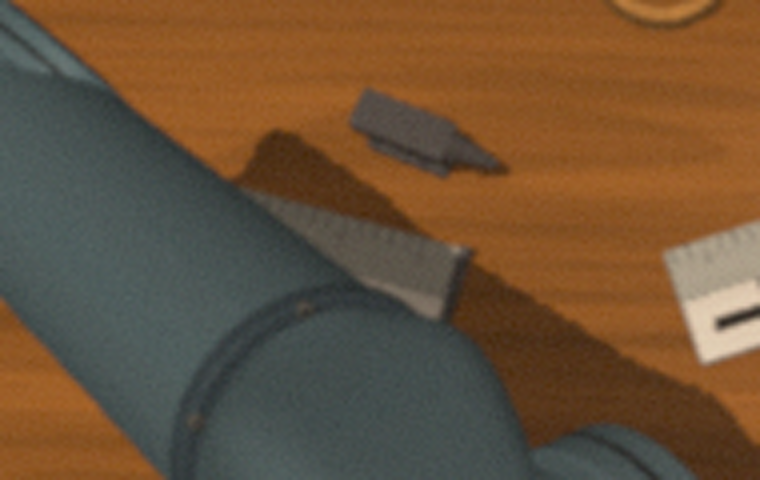

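The block is gripped and level with the pointer: block px (365,320), tip (330,360), with the cross-rail direction running between them. Now I release, lift straight up and retreat so both cameras can see.

>>> {"op": "servo_tool", "data": {
  "steps": [0, 0, 0, 0, 0, 0, 0.6, 0, 0, 0, 0, 0, 0, 0.6, 0, 0, 0, 0, 0, 0, 0.6, 0, 0, 0, 0, 0, 0, 0.6, 0, 0, 0, 0, 0, 0, 0.6, 0, 0, 0, 0, 0, 0, 0.6, 0, 0, -0.02, 0, 0, 0, 0.6, 0, 0, -0.05, 0, 0, 0, 0.6, 0, 0, -0.085, 0, 0, 0, 0.6, 0, 0, -0.12, 0, 0, 0, 0.6, 0, 0, -0.16, 0, 0, 0, 0.6, 0, -0.03, -0.19, 0, 0, 0, 0.6, 0, -0.07, -0.2, 0, 0, 0, 0.6, 0, -0.11, -0.2, 0, 0, 0, 0.6, 0, -0.15, -0.2, 0, 0, 0, 0.6, 0, -0.19, -0.2, 0, 0, 0, 0.6, 0, -0.22, -0.2, 0, 0, 0, 0.6, 0, -0.24, -0.2, 0, 0, 0, 0.6, 0, -0.24, -0.2, 0, 0, 0, 0.6]
}}

```text
clock: 6.75
tcp_pos: [0.5381, 0.0124, 0.2283]
eef_rot: [-0.396, -3.115, 0.006]
wrist_force: [0.7, -0.4, -0.1]
width: 0.0512
```

```bash
python3 - <<'E'
from h import *
import cv2
s=robot.sense()
p=np.array(s['tcp_pos']);print(s['clock'],p,s['width'],s['wrist_force'])
u=np.array([.243,.970])
for c in ('scene','top'):
    im=imaging.camera(c); b=(260,225,385,365) if c=='scene' else (90,145,220,220)
    f=4 if c=='scene' else 6
    cv2.imwrite(f'pics/{c}3f.png',im[:,:,::-1])
    cv2.imwrite(f'pics/{c}3.png',cv2.resize(im[b[1]:b[3],b[0]:b[2],::-1],None,fx=f,fy=f,interpolation=cv2.INTER_CUBIC))
    P={}
    for l in ['block_stop_pointer_tip','block_stop_grip','round_stop_grip']:
        for d in spotter.spot_point(l,c)[:1]: print(c,l,d['at'],d['confidence']); P[l]=np.array(d['at'])[:2]
    if len(P)>1 and 'block_stop_grip' in P and 'block_stop_pointer_tip' in P: print('along',(P['block_stop_grip']-P['block_stop_pointer_tip'])@u)
E
```

```text
6.75 [0.53806486 0.01242043 0.22830643] 0.05118153143287106 [ 0.65863989 -0.37262742 -0.05122213]
scene block_stop_pointer_tip [0.6251, 0.2525, 0.0141] 0.56
scene block_stop_grip [0.596, 0.248, 0.038] 0.91
scene round_stop_grip [0.5826, -0.1253, 0.0433] 0.86
along -0.011436300000000007
top block_stop_pointer_tip [0.5827, -0.1243, 0.042] 0.45
top block_stop_grip [0.6002, 0.2574, 0.0398] 0.76
top round_stop_grip [0.584, -0.1258, 0.0429] 0.74
along 0.37450150000000004
```

View pics/scene3.png

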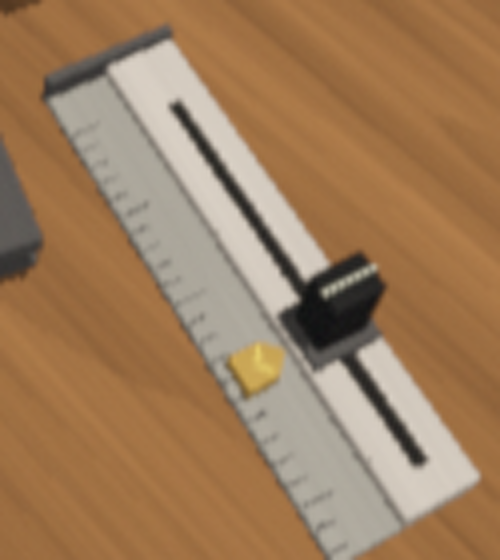

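View pics/top3.png

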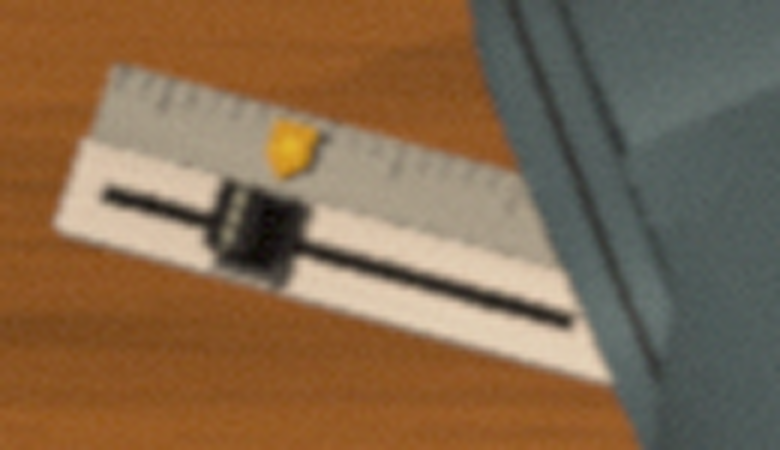

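```bash
python3 - <<'E'
from h import *
u=np.array([.243,.970])
for c,f,o,pts in [('top',6,(90,145),dict(line=(234,218,.061),tip=(288,178,.016),f1=(283,288,.0195),f2=(212,264,.0195))),
             ('scene',4,(260,225),dict(line=(350,281,.061),tip=(283,352,.016),f1=(321,370,.0195),f2=(280,317,.0195)))]:
    P={k:ray(c,((v[0]+.5)/f-.5+o[0],(v[1]+.5)/f-.5+o[1]),v[2])[:2] for k,v in pts.items()}
    print(c,{k:v.round(4) for k,v in P.items()},'line-tip',(P['line']-P['tip'])@u,'foot corners',(P['f1']-P['tip'])@u,(P['f2']-P['tip'])@u)
E
```

```text
top {'line': array([0.597, 0.252]), 'tip': array([0.6215, 0.2425]), 'f1': array([0.5757, 0.2409]), 'f2': array([0.5847, 0.2701])} line-tip 0.0032179548270979135 foot corners -0.012691731239046988 0.01779202687248338
scene {'line': array([0.5971, 0.2517]), 'tip': array([0.6225, 0.2461]), 'f1': array([0.6174, 0.263 ]), 'f2': array([0.6128, 0.235 ])} line-tip -0.0007387180097814186 foot corners 0.015116323698046344 -0.013091802925149273
```

Pixel measurements put the block within about +3/-1 mm of the tip. The feet give +1 to +2.5 mm, the knob hasn't moved, and the arm is clear, so I'm handing in.

```bash
python3 -c "
from workcell import robot
print(robot.job_done())"
```

```text
the job is handed in; nothing more can be done
None
```

I gripped the block grip across its 20 mm faces, slid the stop 90 mm in +y along its rail, released it and lifted clear. I handed the job in at about 7 s on the robot's clock, with no verdict reported.

**Block position:** in the last pictures, with the arm clear, my pixel measurements along the rail put the block's middle this far from the pointer tip (limit ±10 mm):

| Measured from | Top camera | Scene camera |
|---|---|---|
| White line on the block | +3.2 mm | -0.7 mm |
| Middle of the foot | about +2.5 mm | about +1.0 mm |

**Round knob:** its position stayed within the detector's error of a few mm, at about (0.583, -0.125), and I never went near it.

**Checks that disagreed:**
- The scene detector's own points gave -11 mm for the block relative to the tip, which is outside the limit. Its tip estimate had drifted by about 4 mm from its earlier reading. I trusted the pixel geometry, because both cameras agreed on it.
- In the final top view, the detector took the round knob for the pointer tip, so I discarded that reading.

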